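# Open the offcut box's heavy hatch with its lever

### The job

The heavy steel hatch flap of the offcut box on the woodwork bench has to be opened with its lever, but a block of wood lies on it. First slide the block with the fingertips off the flap on to the fixed plywood shelf just behind it, all of it clear of the flap and lying flat; then press the paddle at the lever's long end down to its rubber stop so that the lever alone raises the flap, and finish while holding it down like that. Pick nothing up, do not lift the flap by hand, and leave the lever's axle in its saddles and the other things on the box and bench where they are.

Things in the scene. Friction and masses are not known exactly. Their poses are not given: they have to be found in the camera images.
- hatch_box: Fixed plywood offcut box with lever stand. Origin: on the bench (z=0) under the lever's axle; z up. Its +y runs along the lever, from the paddle (y=-200 mm) over the axle (y=0, 75 mm high) to the box (y=116 to 340, |x|<130 mm). Shut, the flap covers y=76 to 206, |x|<90 mm, top 75.5 mm high. The two saddles under the axle are 84 mm high, at |x|=27 to 41, |y|<28 mm.
- shelf_mid (a point): Middle of the fixed shelf behind the flap, on its top (hatch_box x=0, y=270 mm). The shelf spans hatch_box y=208 to 328 mm, |x|<130 mm, is 74.5 mm high (1 mm below the shut flap) and ends at a fence 22 mm high at y=328 mm.
- stop_top (a point): Top of the rubber stop under the lever's paddle: 32 mm across, 12 mm above the bench, at hatch_box x=0, y=-190 mm.
- flap (a joint): Opening angle of the steel hatch flap, rad: 0 shut (level), grows as its free edge rises; about 0.39 with the paddle down on its stop. The flap is a plate 180 x 130 x 12 mm, about 2.4 kg (2 to 3), hinged along the top of its rear edge (hatch_box y=207 mm, beside the shelf). It falls shut when the lever is let go.
- flap_edge (a point): Middle of the flap's free edge, on its top surface, on the lever's side (hatch_box y=76 mm); it overhangs the box and the lever's nose lies under it.
- lever: Loose wooden lever, about 340 mm long, its steel cross axle (12 x 92 mm) lying in two open saddles. Origin on the axle. Beam 34 x 18 mm; at the start it slopes up by 0.2 rad from the steel nose (100 mm from the axle, under the flap's free edge) to the paddle. Its own y then lies along hatch_box y and its z is vertical; it tilts about x when pressed, with 3 to 9 N at the paddle, more at the stop.
- lever_pad (a point): Centre of the top face of the lever's paddle (52 x 60 x 18 mm), the place to press, 200 mm from the axle: about 124 mm above the bench at the start, about 34 mm when down on the stop. It descends almost straight down.
- offcut: The block of wood lying on the flap: 75 x 55 x 32 mm (x, y, z), about 90 g, plain pine. Origin at the centre of its underside.
- glue_jar: Bystander: jar, 40 mm across, 58 mm tall, on the fixed shelf near the corner at hatch_box x=-100, y=300 mm. Origin under its centre.
- long_offcut: Bystander: flat pine offcut 45 x 110 x 20 mm on the bench beside the lever. Origin under its centre.
- sanding_block: Bystander: cork block 60 x 100 x 30 mm on the bench beside the lever. Origin under its centre.
- pencil_cup: Bystander: steel cup, 64 mm across, 85 mm tall, on the bench on the far side of the lever stand. Origin under its centre.
- dowel_end: Bystander: short upright length of dowel, 26 mm across, 50 mm tall, on the fixed shelf near the corner at hatch_box x=102, y=299 mm. Origin under its centre.

How it is judged (in metres and radians):
On the way, in this order (a step that is already met when the one before it is completed fails the run):
1. the block lies flat on the fixed shelf, clear of the flap, with the flap still shut (y of offcut in the frame of hatch_box between 0.235 and 0.325 m and x of offcut in the frame of hatch_box between -0.115 and 0.115 m and z of offcut in the frame of hatch_box between 0.068 and 0.08 m and angle between offcut's own z axis and vertical below 0.12 rad and value of joint flap below 0.05 rad and linear speed of offcut below 0.02 m/s), for 0.2 s.
2. the lever has raised the flap (value of joint flap above 0.33 rad and contact force between lever and flap above 1 N and contact force between the arm and flap below 0.5 N), for 0.3 s.
At the end, for the whole second after the job is handed in: The fingers still press the lever (over 0.5 N); its nose alone holds the flap above 0.33 rad, the arm not touching the flap; the axle is in its saddles; the block lies flat and still on the fixed shelf, its centre at hatch_box y 235 to 325 mm, |x| under 115 mm (all of step 2 and y of offcut in the frame of hatch_box between 0.235 and 0.325 m and x of offcut in the frame of hatch_box between -0.115 and 0.115 m and z of offcut in the frame of hatch_box between 0.068 and 0.08 m and angle between offcut's own z axis and vertical below 0.12 rad and z of lever in the frame of hatch_box below 0.083 m and y of lever in the frame of hatch_box between -0.012 and 0.012 m and contact force between the fingers and lever above 0.5 N and linear speed of offcut below 0.02 m/s and velocity of joint flap below 0.1 rad/s); the arm keeps its last pose, push and grip.
It fails at once if the flap is opened with the block still on it (value of joint flap above 0.08 rad and y of offcut in the frame of hatch_box below 0.23 m).
It fails at once if the block is lifted, tipped or knocked off the box (z of offcut in the frame of hatch_box above 0.095 m or z of offcut in the frame of hatch_box below 0.06 m or angle between offcut's own z axis and vertical above 0.6 rad).
It fails at once if the flap is lifted by the robot itself (value of joint flap above 0.08 rad and contact force between the arm and flap above 2 N).
It fails at once if the lever's axle is lifted or pushed out of its saddles (not (z of lever in the frame of hatch_box below 0.083 m and y of lever in the frame of hatch_box between -0.012 and 0.012 m)).
It fails at once if another thing is moved more than 30 mm (distance of any of glue_jar, long_offcut, sanding_block, pencil_cup, dowel_end from where it was at the start of the episode above 0.03 m).
It also fails if it takes over 51 s, if anything falls off the work surface, if the arm or the gripper's body presses on something with over 40 N, if the wrist force passes 120 N, or if a joint passes its speed limit or range.

### The arm

A 6-joint arm with a two-finger parallel gripper is mounted at the origin on the work surface. World frame = base frame: x ahead of the robot, y to its left, z up, the work surface at z = 0. Lengths are in m, angles in degrees, forces in N, time in s.
With the tool pointing down it reaches from about 0.3 to 0.75 m from the base axis. Payload 8.5 kg.
Tool frame: the origin (TCP) lies between the finger pads; the fingertips stand 17 mm ahead of it and the grasp point (between the pads) lies 2 mm behind it; z points along the fingers, y is the direction in which the jaws open and shut (so a half turn about z gives the same grasp; the last joint's range is limited). The gripper opens to 85 mm and grips with 20 to 120 N. Pads are 22 mm wide; open, the fingers measure 114 mm over their backs; the gripper's body (76 mm by 85 mm) begins 54 mm behind the grasp point. The pads swing forward as they close: fully open they stand 13 mm farther back than shut.
Start: joints at [63.638, 21.807, 74.336, -0, 83.858, -12.336], TCP at [0.133, 0.534, 0.248] pointing down, gripper open.
Joint ranges: [-178.18, 178.18], [-50.72, 133.34], [12.68, 142.11], [-81.47, 261.47], [9.98, 163.14], [-165.26, 165.26]. Speed limits (degrees/s): [136.94, 136.94, 180, 180, 180, 180].

### API

Orientations are given as a 3x3 rotation matrix whose columns are the frame's x, y, z axes.
In Python, from rig import readout, eyes, env gives the robot as it stands.
- The arm moves only by the tool arm_command, never from a script. Its argument "rows" is text: rows parted by semicolons, each of 7 numbers parted by spaces: the closure, from 0 (fully open) to 1 (shut), then the shift along the tool's x, y, z in mm, then the turn, a rotation vector about the tool's x, y, z in degrees. In form: grip dx dy dz rx ry rz; .... A call has 1 to 5 rows; each row shifts and turns the commanded pose from where the row before left it, along the tool's axes as they then stand; what a row does not reach is not made up. A row lasts 1/12 s, in which the tool goes at most 41.7 mm and 7.16 degrees, less where a joint would pass 70% of its speed; a pose out of reach is approached as far as the arm can. A call with a gripper value outside its range is refused whole. The fingers move at their own pace and stop on an object; "squeeze" is the grip in N (left out, the last holds). Time passes only in rows, so rows that do not move let the fingers close. It gives the time, the measured TCP pose, the force and the opening at its end, in the units of the state.
- readout.observe(): the state, without advancing time (a new reading comes with each control period).
- eyes.get_image(name): name is "scene" or "top"; returns the picture (400x640x3 uint8, red, green, blue); there is no depth.
- eyes.camera_model(name): a dict with "mtx" (3x3 intrinsics, pixels), "view" (4x4, takes a point from world to camera coordinates). Camera axes: x right, y up, looking along -z (the intrinsics and any distortion apply to the point x, -y, -z); pixel columns grow to the right and rows downward; lengths in m; the calibration is good to about 2 mm. A picture is of the moment at which its call begins. camera_model takes no time and is no camera call.
- env.close_job(): hands the job in, once; it reports no verdict.
The state is a dict: "time_s": time; "q": joint angles; "qvel": joint speeds; "joint_efforts": joint torques, N m; "position": TCP position; "tool_rot": TCP orientation; "ft_force": force on the tool from outside, world axes, zero at the start; "wrist_torque": the same for the moment, N m; "grip_width": finger opening in m.
Only numpy, scipy, OpenCV 4.12 (cv2) and the standard library are available. Lean on these libraries where they do the work, as an engineer would, in place of code of your own. Each camera call takes 0.05 s, during which the arm holds its last target. There are 200 camera calls.

## Working session

There is one attempt and no reset: what is moved stays moved. The work goes in short steps, Python scripts to look and compute and a tool call to move; the robot and the scene stay as the last step left them, time stands still between calls to the robot, and variables do not carry over. Pictures are saved under pics/ and viewed, about 8 in all and at most 12, crops included, and the job is handed in when it is done.

Besides the shell and the picture viewer there is one more tool, called after "Emit:" as name(argument=value, ...) on one line, values as JSON. arm_command: Moves the arm, as the interface text tells. Its arguments: {"type":"object","properties":{"rows":{"type":"string"},"squeeze":{"type":"number"}},"required":["rows"]}

```bash
mkdir -p pics
python3 - <<'E'
from rig import readout, eyes, env
import cv2,json
s=readout.observe();print({k:s[k] for k in('time_s','position','tool_rot','ft_force','grip_width')})
for n in('scene','top'):
    im=eyes.get_image(n);cv2.imwrite(f'pics/{n}0.png',im[:,:,::-1]);print(n,eyes.camera_model(n))
E
```

```text
{'time_s': 0.0, 'position': array([0.13317622, 0.53336261, 0.24769643]), 'tool_rot': array([[-9.70194392e-01,  2.42327019e-01, -6.76364399e-04],
       [ 2.42327735e-01,  9.70193529e-01, -1.33631911e-03],
       [ 3.32378138e-04, -1.46039115e-03, -9.99998878e-01]]), 'ft_force': array([0.00854097, 0.0320496 , 0.936398  ]), 'grip_width': 0.08524954567611745}
scene {'mtx': array([[461.48496462,   0.        , 319.80801344],
       [  0.        , 461.48496462, 199.77988195],
       [  0.        ,   0.        ,   1.        ]]), 'view': array([[ 0.13726458,  0.9905182 , -0.0056685 , -0.11479434],
       [-0.54561815,  0.08038473,  0.83416972,  0.19772966],
       [ 0.82671595, -0.11140912,  0.55147869, -1.45495043],
       [ 0.        ,  0.        ,  0.        ,  1.        ]])}
top {'mtx': array([[520.18683982,   0.        , 324.21918638],
       [  0.        , 520.18683982, 192.50093873],
       [  0.        ,   0.        ,   1.        ]]), 'view': array([[-6.99707395e-02, -9.97548655e-01, -8.81201720e-04,
         8.28849424e-02],
       [ 9.76956861e-01, -6.87048836e-02,  2.02076546e-01,
        -5.81558663e-01],
       [-2.01641730e-01,  1.32785493e-02,  9.79369334e-01,
        -1.29143998e+00],
       [ 0.00000000e+00,  0.00000000e+00,  0.00000000e+00,
         1.00000000e+00]])}
```

View pics/top0.png

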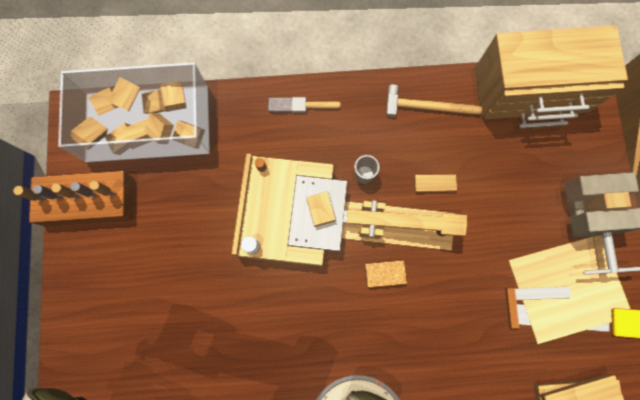

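View pics/scene0.png

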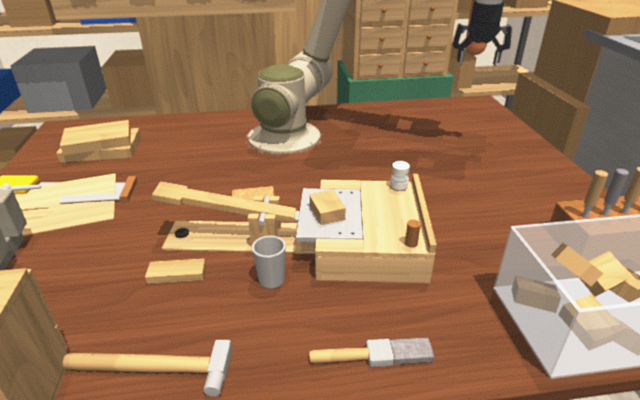

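The top view shows the box at about (285,210), with the block on the flap at (320,209), the jar at (250,245), the dowel at (260,163), the axle at (373,219) and the paddle at (455,223). Next I'll enlarge it to read pixels.

Run:
```python
import cv2
a=cv2.imread('pics/top0.png')[145:285,225:480]
cv2.imwrite('pics/topc.png',cv2.resize(a,None,fx=3.1,fy=3.1,interpolation=cv2.INTER_CUBIC))
a=cv2.imread('pics/scene0.png')[150:290,140:440]
cv2.imwrite('pics/scenec.png',cv2.resize(a,None,fx=2.6,fy=2.6,interpolation=cv2.INTER_CUBIC))
```

```text
(no output)
```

View pics/topc.png

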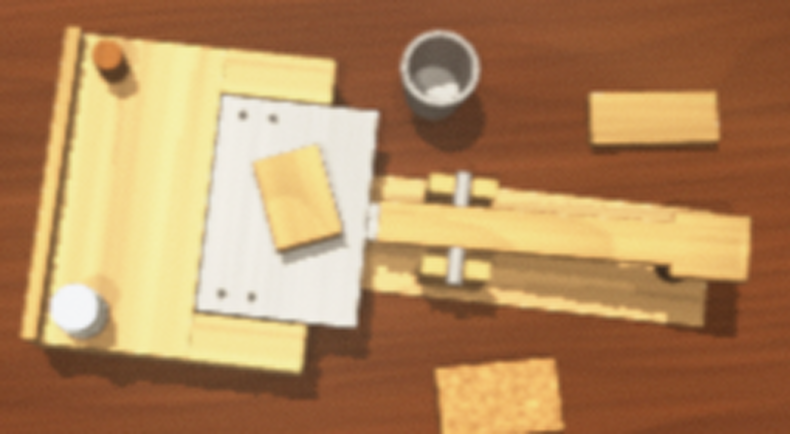

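View pics/scenec.png

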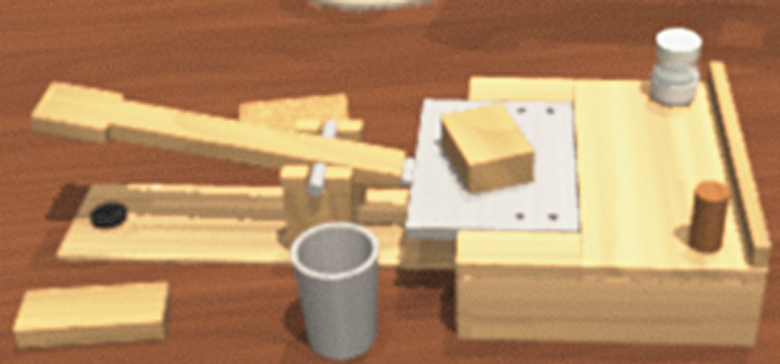

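The enlarged views give the flap corners and the block's top corners, so I'll fit the box pose and then the block.

```bash
cat > h.py <<'E'
import numpy as np
from rig import readout, eyes
from scipy.optimize import least_squares
def proj(n,P):
    m=eyes.camera_model(n);P=np.atleast_2d(P);c=(m['view']@np.c_[P,np.ones(len(P))].T)[:3]
    u=m['mtx']@np.array([c[0],-c[1],-c[2]]);return (u[:2]/u[2]).T
def toW(p,L):
    L=np.atleast_2d(L);c,s=np.cos(p[2]),np.sin(p[2])
    return np.c_[L[:,0]*c-L[:,1]*s+p[0],L[:,0]*s+L[:,1]*c+p[1],L[:,2]]
def back(n,uv,z):
    f=lambda q:(proj(n,[[q[0],q[1],z]])-uv).ravel()
    return least_squares(f,[.4,.1]).x
top=lambda a:np.array(a)/3.1+[225,145]
sce=lambda a:np.array(a)/2.6+[140,150]
E
python3 - <<'E'
from h import *
F=np.array([[.09,.206,.0755],[.09,.076,.0755],[-.09,.076,.0755],[-.09,.206,.0755]])
S=np.array([[.13,.328,.0745+.022],[.13,.340,.0965]])
t=top([[221,94],[379,112],[356,327],[196,311]]);s=sce([[578,230],[408,230],[424,100],[573,102]])
for w in((1,1),(1,0),(0,1)):
    r=least_squares(lambda p:np.r_[w[0]*(proj('top',toW(p,F))-t).ravel(),w[1]*(proj('scene',toW(p,F))-s).ravel()],[.4,.0,0])
    print(r.x,np.round(r.fun,1))
    if w==(1,1):p=r.x
for nm,L in(('pad',[0,-.196,.124]),('axle',[0,0,.075]),('jar',[-.1,.3,.1325]),('flapedge',[0,.076,.0755]),('shelf',[0,.27,.0745]),('stop',[0,-.19,.012])):
    W=toW(p,L);print(nm,W,(proj('top',W)-[225,145])*3.1,(proj('scene',W)-[140,150])*2.6)
B=top([[252,160],[319,146],[343,231],[277,251]])
W=np.array([back('top',b,.1075) for b in B]);print(W,W.mean(0))
c,sn=np.cos(p[2]),np.sin(p[2]);R=np.array([[c,-sn],[sn,c]]);print('block hatch',(W-p[:2])@R,((W-p[:2])@R).mean(0))
Bs=sce([[442,116],[498,103],[532,150],[472,167]])
W=np.array([back('scene',b,.1075) for b in Bs]);print('block hatch sc',(W-p[:2])@R,((W-p[:2])@R).mean(0))
E
```

```text
[ 0.5079573  -0.07474164 -0.17652755] [-0.5  0.1 -1.4 -0.5 -1.  -0.3 -0.8 -0.6 -0.2 -0.1 -1.1 -1.4 -0.8  0.
 -1.2  0.1]
[ 0.50680932 -0.07701294 -0.1771844 ] [ 0.4  0.4 -0.4 -0.2 -0.1  0.1  0.1 -0.3 -0.  -0.  -0.  -0.  -0.  -0.
 -0.  -0. ]
[ 0.50928275 -0.07326254 -0.17803874] [-0.  -0.  -0.  -0.  -0.  -0.  -0.  -0.   0.7  0.4 -0.3 -1.  -0.   0.3
 -0.4  0.5]
pad [[ 0.47353732 -0.26769569  0.124     ]] [[709.98977201 243.17073861]] [[ 75.12896753 102.97888005]]
axle [[ 0.5079573  -0.07474164  0.075     ]] [[456.26120053 226.59461412]] [[321.94818636 157.27280972]]
jar [[0.46219501 0.2381574  0.1325    ]] [[ 66.47949401 301.33578474]] [[682.37837617  41.48843873]]
flapedge [[5.21303828e-01 7.72770115e-05 7.55000000e-02]] [[363.98786527 216.76874604]] [[414.26025616 158.39619554]]
shelf [[0.55537259 0.19106241 0.0745    ]] [[129.51244529 192.25198326]] [[652.23106288 163.58820352]]
stop [[ 0.474591   -0.26178893  0.012     ]] [[671.07681222 261.27063253]] [[106.39739015 213.85327919]]
[[0.56871332 0.08800719]
 [0.57641866 0.03331888]
 [0.50592276 0.01914805]
 [0.49355655 0.07279626]] [0.53615282 0.0533176 ]
block hatch [[ 0.03123116  0.17088911]
 [ 0.04842069  0.11840385]
 [-0.0184911   0.0920733 ]
 [-0.04008641  0.14271613]] [0.00526859 0.1310206 ]
block hatch sc [[-0.01510405  0.09844799]
 [-0.03630607  0.14364328]
 [ 0.03159499  0.17133114]
 [ 0.05595473  0.12541651]] [0.0090349  0.13470973]
```

Box pose: origin (0.508, -0.075), yaw -10.1°. The block is at hatch (7, 133), yawed about 21°. I'll turn the tool so its x is along hatch +y with jaws half closed, then travel high.

Emit:
arm_command(rows="0.5 0 0 0 0 0 7; 0.5 0 0 0 0 0 7; 0.5 0 0 0 0 0 7; 0.5 0 0 0 0 0 7; 0.5 0 0 0 0 0 7", squeeze=40)

```text
time_s: 0.52
position: [0.1332, 0.5334, 0.248]
tool_rot: [[-0.651, 0.759, -0.0], [0.759, 0.651, -0.001], [-0.0, -0.001, -1.0]]
ft_force: [0.3, 0.1, 0.6]
grip_width: 0.0428
```

Emit:
arm_command(rows="0.5 0 0 0 0 0 7; 0.5 0 0 0 0 0 7; 0.5 0 0 0 0 0 7; 0.5 0 0 0 0 0 7; 0.5 0 0 0 0 0 7")

```text
time_s: 0.93
position: [0.1332, 0.5335, 0.2479]
tool_rot: [[-0.098, 0.995, -0.0], [0.995, 0.098, -0.001], [-0.001, -0.0, -1.0]]
ft_force: [-1.1, 0.2, -0.4]
grip_width: 0.0428
```

Emit:
arm_command(rows="0.5 0 0 0 0 0 7; 0.5 0 0 0 0 0 7; 0.5 0 0 0 0 0 2.1")

```text
time_s: 1.18
position: [0.1332, 0.5334, 0.2479]
tool_rot: [[0.182, 0.983, -0.0], [0.983, -0.182, -0.001], [-0.001, -0.0, -1.0]]
ft_force: [-0.3, 0.7, 0.2]
grip_width: 0.0425
```

Emit:
arm_command(rows="0.5 -28 28 0 0 0 0; 0.5 -28 28 0 0 0 0; 0.5 -28 28 0 0 0 0; 0.5 -28 28 0 0 0 0; 0.5 -28 28 0 0 0 0")

```text
time_s: 1.6
position: [0.2469, 0.3695, 0.2481]
tool_rot: [[0.175, 0.985, -0.0], [0.985, -0.175, -0.0], [-0.0, -0.0, -1.0]]
ft_force: [1.2, 0.4, -0.4]
grip_width: 0.0426
```

Emit:
arm_command(rows="0.5 -28 28 0 0 0 0; 0.5 -28 28 0 0 0 0; 0.5 -28 28 0 0 0 0; 0.5 -28 28 0 0 0 0; 0.5 -28 28 0 0 0 0")

```text
time_s: 2.02
position: [0.3602, 0.2069, 0.2483]
tool_rot: [[0.176, 0.984, -0.0], [0.984, -0.176, 0.0], [-0.0, -0.0, -1.0]]
ft_force: [0.8, 0.2, 0.1]
grip_width: 0.0426
```

Emit:
arm_command(rows="0.5 -28 28 0 0 0 0; 0.5 -28 28 0 0 0 0; 0.5 -28 28 0 0 0 0; 0.5 -28 28 0 0 0 0; 0.5 0 0 0 0 0 0")

```text
time_s: 2.43
position: [0.4534, 0.074, 0.2478]
tool_rot: [[0.181, 0.983, 0.001], [0.983, -0.181, -0.001], [-0.001, 0.001, -1.0]]
ft_force: [-0.7, -0.4, -0.5]
grip_width: 0.0425
```

```bash
cat >> h.py <<'E'
P=np.array([.5080,-.0747,-.1770])
def where():
    s=readout.observe();c,sn=np.cos(P[2]),np.sin(P[2]);R=np.array([[c,-sn],[sn,c]])
    T=s['tool_rot'];print('t',round(s['time_s'],2),'hatch mm',np.round((s['position'][:2]-P[:2])@R*1e3,1),'z',round(s['position'][2]*1e3,1),
     'yaw_y-hatch',round(np.degrees(np.arctan2(T[1,1],T[0,1])-P[2]),2),'tilt',np.round(T[:2,2],4),'F',np.round(s['ft_force'],2),'grip',round(s['grip_width']*1e3,1),'q',np.round(s['q'],1))
E
python3 -c "
from h import *
where()"
```

```text
t 2.43 hatch mm [-79.9 136.7] z 247.8 yaw_y-hatch -0.3 tilt [ 0.0005 -0.0014] F [-0.71 -0.35 -0.45] grip 42.5 q [-5.5 12.7 87.9 -0.1 79.4  4.9]
```

Emit:
arm_command(rows="0.5 -26 28 0 0 0 0; 0.5 -26 29 0 0 0 0; 0.5 -25 28 0 0 0 0; 0.5 0 0 30 0 0 0; 0.5 0 0 30 0 0 0")

```text
time_s: 2.85
position: [0.5217, -0.0135, 0.1879]
tool_rot: [[0.178, 0.984, 0.003], [0.984, -0.178, -0.001], [-0.0, 0.003, -1.0]]
ft_force: [0.4, 0.3, -1.4]
grip_width: 0.0429
```

Emit:
arm_command(rows="0.5 0 0 30 0 0 0; 0.5 0 0 20 0 0 0; 0.5 0 0 15 0 0 0; 0.5 0 0 5 0 0 0; 0.5 0 0 0 0 0 0")

```text
time_s: 3.27
position: [0.5198, -0.0117, 0.1173]
tool_rot: [[0.176, 0.984, -0.003], [0.984, -0.176, 0.001], [0.0, -0.003, -1.0]]
ft_force: [0.7, -0.0, 0.8]
grip_width: 0.0427
```

```bash
python3 -c "
from h import *
import cv2
where()
a=eyes.get_image('top')[145:285,225:480,::-1];b=eyes.get_image('scene')[110:290,140:440,::-1]
a=cv2.resize(a,None,fx=3,fy=3,interpolation=2)[:,:780]
a=cv2.resize(a,(510,280),interpolation=2);b=cv2.resize(b,(510,306),interpolation=2)
cv2.imwrite('pics/a1.png',np.vstack([a,b]))"
```

```text
t 3.27 hatch mm [ 0.6 64.1] z 117.3 yaw_y-hatch 0.02 tilt [-0.0026  0.0007] F [ 0.69 -0.05  0.77] grip 42.7 q [-14.3  26.8  90.4   0.   63.   -4.2]
```

View pics/a1.png

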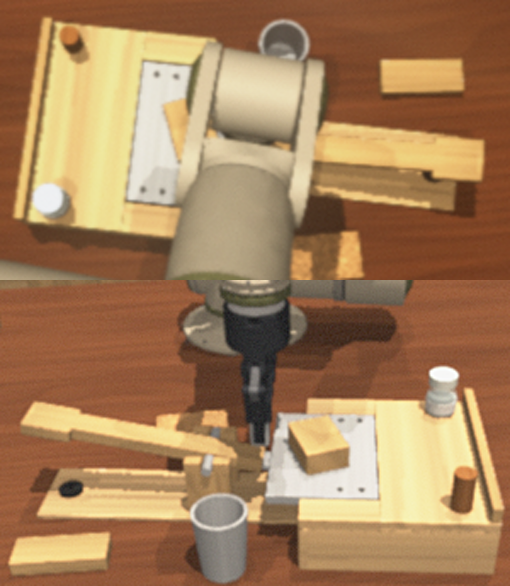

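The fingertips stand just at the flap's lever-side edge, with the block ahead of them and untouched. Lowering to push height and starting a slow push.

Emit:
arm_command(rows="0.5 0 4 5 0 0 0; 0.5 0 0 5 0 0 0; 0.5 0 0 4 0 0 0; 0.5 0 0 0 0 0 0")

```text
time_s: 3.7
position: [0.524, -0.0126, 0.1036]
tool_rot: [[0.176, 0.984, -0.001], [0.984, -0.176, 0.0], [0.0, -0.001, -1.0]]
ft_force: [-0.4, -0.0, -0.0]
grip_width: 0.0431
```

Emit:
arm_command(rows="0.5 5 0 0 0 0 0; 0.5 5 0 0 0 0 0; 0.5 5 0 0 0 0 0; 0.5 5 0 0 0 0 0; 0.5 5 0 0 0 0 0")

```text
time_s: 4.12
position: [0.5288, 0.0126, 0.1045]
tool_rot: [[0.175, 0.984, 0.0], [0.984, -0.175, -0.0], [-0.0, 0.0, -1.0]]
ft_force: [-1.5, -0.2, 0.4]
grip_width: 0.0429
```

Emit:
arm_command(rows="0.5 5 0 0 0 0 0; 0.5 5 0 0 0 0 0; 0.5 5 0 0 0 0 0; 0.5 5 0 0 0 0 0; 0.5 5 0 0 0 0 0")

```text
time_s: 4.53
position: [0.5332, 0.0371, 0.1043]
tool_rot: [[0.176, 0.984, -0.0], [0.984, -0.176, 0.0], [0.0, -0.0, -1.0]]
ft_force: [0.1, -0.3, 0.4]
grip_width: 0.0426
```

```bash
python3 -c "
from h import *
import cv2
where()
b=eyes.get_image('scene')[130:270,240:440,::-1]
cv2.imwrite('pics/a2.png',cv2.resize(b,None,fx=3,fy=3,interpolation=2))"
```

```text
t 4.53 hatch mm [  5.1 114.5] z 104.3 yaw_y-hatch 0.02 tilt [-0.0001  0.0001] F [ 0.07 -0.28  0.38] grip 42.6 q [-8.7 28.9 89.   0.  62.1  1.4]
```

View pics/a2.png

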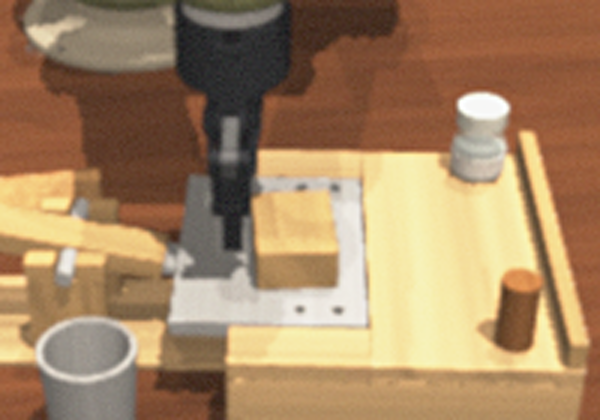

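The block has squared up against both fingers and lies flat. Continuing the push.

Emit:
arm_command(rows="0.5 6 0 0 0 0 0; 0.5 6 0 0 0 0 0; 0.5 6 0 0 0 0 0; 0.5 6 0 0 0 0 0; 0.5 6 0 0 0 0 0")

```text
time_s: 5.0
position: [0.5385, 0.0667, 0.1043]
tool_rot: [[0.176, 0.984, -0.0], [0.984, -0.176, 0.0], [0.0, -0.0, -1.0]]
ft_force: [-0.3, -1.0, -0.0]
grip_width: 0.0427
```

Emit:
arm_command(rows="0.5 6 0 0 0 0 0; 0.5 6 0 0 0 0 0; 0.5 6 0 0 0 0 0; 0.5 6 0 0 0 0 0; 0.5 6 0 0 0 0 0")

```text
time_s: 5.42
position: [0.5438, 0.0962, 0.1044]
tool_rot: [[0.176, 0.984, 0.0], [0.984, -0.176, -0.0], [0.0, 0.0, -1.0]]
ft_force: [-0.7, -0.4, 0.2]
grip_width: 0.0429
```

Emit:
arm_command(rows="0.5 6 0 0 0 0 0; 0.5 6 0 0 0 0 0; 0.5 6 0 0 0 0 0; 0.5 6 0 0 0 0 0; 0.5 6 0 0 0 0 0")

```text
time_s: 5.83
position: [0.549, 0.1257, 0.1043]
tool_rot: [[0.176, 0.984, -0.0], [0.984, -0.176, 0.0], [0.0, -0.0, -1.0]]
ft_force: [-0.8, -0.7, -0.6]
grip_width: 0.0427
```

Emit:
arm_command(rows="0.5 6 0 0 0 0 0; 0.5 5 0 0 0 0 0; 0.5 4 0 0 0 0 0; 0.5 2 0 0 0 0 0; 0.5 0 0 0 0 0 0")

```text
time_s: 6.25
position: [0.552, 0.1423, 0.1043]
tool_rot: [[0.175, 0.984, 0.0], [0.984, -0.175, 0.0], [0.0, 0.0, -1.0]]
ft_force: [1.1, 0.8, 0.2]
grip_width: 0.0426
```

```bash
python3 -c "
from h import *
import cv2
where()
b=eyes.get_image('scene')[130:270,240:440,::-1]
cv2.imwrite('pics/a3.png',cv2.resize(b,None,fx=3,fy=3,interpolation=2))"
```

```text
t 6.25 hatch mm [  5.1 221.3] z 104.3 yaw_y-hatch 0.04 tilt [0.0001 0.0001] F [1.14 0.76 0.2 ] grip 42.6 q [ 2.6 31.8 83.2  0.  65.  12.7]
```

View pics/a3.png

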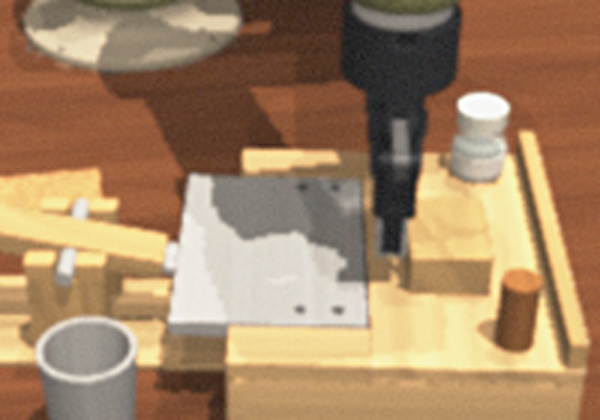

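The block lies flat on the shelf, near face about 25 mm past the hinge line, with the jar and dowel untouched. I'll back off, rise, shut the fingers and go above the paddle.

Emit:
arm_command(rows="0.5 -4 0 0 0 0 0; 0.5 -8 0 0 0 0 0; 0.5 -8 0 0 0 0 0; 0.5 0 0 -20 0 0 0; 0.5 0 0 -30 0 0 0")

```text
time_s: 6.72
position: [0.547, 0.1207, 0.1526]
tool_rot: [[0.177, 0.984, -0.006], [0.984, -0.177, -0.0], [-0.001, -0.006, -1.0]]
ft_force: [0.8, 1.2, -0.4]
grip_width: 0.0425
```

Emit:
arm_command(rows="1 0 0 -35 0 0 0; 1 0 0 -30 0 0 0; 1 -30 -5 0 0 0 0; 1 -35 0 0 0 0 0; 1 -35 0 0 0 0 0")

```text
time_s: 7.13
position: [0.5251, 0.0231, 0.2198]
tool_rot: [[0.175, 0.985, 0.001], [0.985, -0.175, -0.0], [-0.0, 0.001, -1.0]]
ft_force: [0.6, -1.1, -0.0]
grip_width: 0.0002
```

Emit:
arm_command(rows="1 -35 0 0 0 0 0; 1 -35 0 0 0 0 0; 1 -35 0 0 0 0 0; 1 -35 0 0 0 0 0; 1 -35 0 0 0 0 0")

```text
time_s: 7.55
position: [0.494, -0.15, 0.2194]
tool_rot: [[0.177, 0.984, 0.0], [0.984, -0.177, -0.0], [-0.0, 0.0, -1.0]]
ft_force: [0.4, 0.4, 0.6]
grip_width: 0.0001
```

Emit:
arm_command(rows="1 -35 0 0 0 0 0; 1 -35 0 0 0 0 0; 1 -35 0 0 0 0 0; 1 -15 0 0 0 0 0; 1 0 0 0 0 0 0")

```text
time_s: 7.97
position: [0.4728, -0.2691, 0.219]
tool_rot: [[0.18, 0.984, -0.0], [0.984, -0.18, -0.0], [-0.0, -0.0, -1.0]]
ft_force: [-0.9, -0.2, 0.0]
grip_width: -0.0
```

```bash
python3 -c "
from h import *
import cv2
where()
b=eyes.get_image('scene')[110:290,140:440,::-1]
cv2.imwrite('pics/a4.png',cv2.resize(b,None,fx=2.6,fy=2.6,interpolation=2))"
```

```text
t 7.97 hatch mm [  -0.4 -197.6] z 219.0 yaw_y-hatch -0.24 tilt [-0.0003 -0.0004] F [-0.92 -0.2   0.03] grip -0.0 q [-42.1  22.5  78.2  -0.   79.2 -31.7]
```

View pics/a4.png

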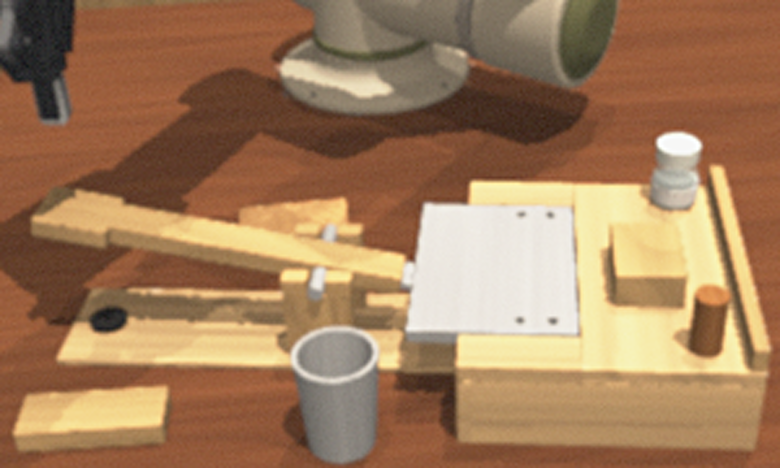

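The block is well clear on the shelf at about (647,262), and the fingers stand above the paddle at (83,210). Descending.

Emit:
arm_command(rows="1 0 0 20 0 0 0; 1 0 0 25 0 0 0; 1 0 0 15 0 0 0; 1 0 0 8 0 0 0; 1 0 0 6 0 0 0")

```text
time_s: 8.43
position: [0.4741, -0.2646, 0.1448]
tool_rot: [[0.175, 0.985, -0.001], [0.985, -0.175, 0.001], [0.001, -0.001, -1.0]]
ft_force: [-0.1, 0.6, 0.8]
grip_width: -0.0001
```

Emit:
arm_command(rows="1 0 0 6 0 0 0; 1 0 0 6 0 0 0; 1 0 0 6 0 0 0; 1 0 0 6 0 0 0; 1 0 0 6 0 0 0")

```text
time_s: 8.85
position: [0.4751, -0.2676, 0.1174]
tool_rot: [[0.176, 0.984, 0.004], [0.984, -0.176, -0.006], [-0.005, 0.005, -1.0]]
ft_force: [-0.9, -4.2, 8.9]
grip_width: 0.0004
```

```bash
python3 -c "
from h import *
import cv2
where()
b=eyes.get_image('scene')[110:290,140:440,::-1]
cv2.imwrite('pics/a5.png',cv2.resize(b,None,fx=2.6,fy=2.6,interpolation=2))"
```

```text
t 8.85 hatch mm [   1.5 -195.7] z 117.4 yaw_y-hatch 0.03 tilt [ 0.0038 -0.006 ] F [-0.94 -4.25  8.93] grip 0.4 q [-41.8  28.7  86.7  -0.1  64.2 -31.6]
```

View pics/a5.png

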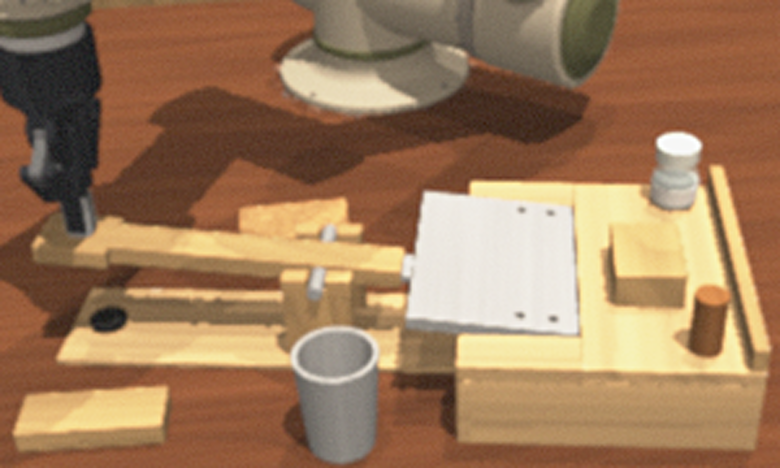

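The lever is tilting, the flap's free edge is rising, and the axle is seated. Continuing down.

Emit:
arm_command(rows="1 0 0 5 0 0 0; 1 0 0 5 0 0 0; 1 0 0 5 0 0 0; 1 0 0 5 0 0 0; 1 0 0 5 0 0 0")

```text
time_s: 9.32
position: [0.4754, -0.2684, 0.0927]
tool_rot: [[0.176, 0.984, 0.005], [0.984, -0.175, -0.008], [-0.007, 0.006, -1.0]]
ft_force: [-2.3, -8.7, 11.0]
grip_width: -0.0
```

Emit:
arm_command(rows="1 0 0 5 0 0 0; 1 0 0 5 0 0 0; 1 0 0 5 0 0 0; 1 0 0 5 0 0 0; 1 0 0 5 0 0 0")

```text
time_s: 9.73
position: [0.4752, -0.2674, 0.0673]
tool_rot: [[0.176, 0.984, 0.004], [0.984, -0.176, -0.005], [-0.004, 0.005, -1.0]]
ft_force: [-1.8, -0.9, 10.9]
grip_width: -0.0002
```

Emit:
arm_command(rows="1 0 0 4 0 0 0; 1 0 0 4 0 0 0; 1 0 0 3 0 0 0; 1 0 0 2 0 0 0; 1 0 0 0 0 0 0")

```text
time_s: 10.15
position: [0.4751, -0.2655, 0.0537]
tool_rot: [[0.176, 0.984, 0.003], [0.984, -0.176, -0.001], [-0.0, 0.003, -1.0]]
ft_force: [0.7, 3.2, 8.9]
grip_width: -0.0002
```

```bash
python3 -c "
from h import *
where()"
```

```text
t 10.15 hatch mm [   1.2 -193.6] z 53.7 yaw_y-hatch 0.02 tilt [ 0.0028 -0.0009] F [0.7  3.23 8.86] grip -0.2 q [-41.7  33.8  90.4   0.1  55.6 -31.6]
```

Emit:
arm_command(rows="1 0 0 1.5 0 0 0; 1 0 0 1.5 0 0 0; 1 0 0 1 0 0 0; 1 0 0 0 0 0 0")

```text
time_s: 10.48
position: [0.4754, -0.2655, 0.0519]
tool_rot: [[0.175, 0.984, 0.004], [0.985, -0.175, -0.002], [-0.001, 0.005, -1.0]]
ft_force: [-3.9, 8.1, 28.3]
grip_width: -0.0
```

```bash
python3 -c "
from h import *
import cv2
where()
b=eyes.get_image('scene')[110:290,140:440,::-1]
cv2.imwrite('pics/a6.png',cv2.resize(b,None,fx=2.6,fy=2.6,interpolation=2))"
```

```text
t 10.48 hatch mm [   1.5 -193.6] z 51.9 yaw_y-hatch 0.04 tilt [ 0.0042 -0.002 ] F [-3.93  8.11 28.29] grip -0.0 q [-41.7  33.9  90.6   0.1  55.3 -31.6]
```

View pics/a6.png

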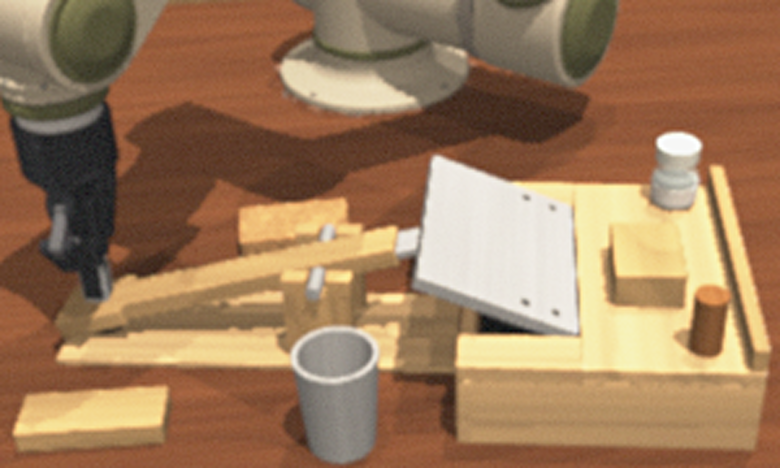

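The paddle is on its stop (force jumped to 28 N), the flap is raised on the nose, the axle is seated, and the block hasn't moved. Holding briefly, then handing in.

Emit:
arm_command(rows="1 0 0 0 0 0 0; 1 0 0 0 0 0 0; 1 0 0 0 0 0 0; 1 0 0 0 0 0 0; 1 0 0 0 0 0 0")

```text
time_s: 10.95
position: [0.4754, -0.2655, 0.0519]
tool_rot: [[0.175, 0.985, 0.004], [0.985, -0.175, -0.002], [-0.001, 0.005, -1.0]]
ft_force: [-3.7, 8.2, 28.6]
grip_width: 0.0002
```

```bash
python3 -c "
from h import *
where()
t=np.array([[437,157],[413,289]])/2.6+[140,110]
def f(a):
    L=[[x,.207-.131*np.cos(a[0]),.0755+.131*np.sin(a[0])] for x in(-.09,.09)]
    return (proj('scene',toW(P,L))-t).ravel()
r=least_squares(f,[.3]);print('flap angle',r.x,np.round(r.fun,1))
c,s=np.cos(P[2]),np.sin(P[2]);R=np.array([[c,-s],[s,c]])
B=np.array([[612,226],[677,225],[686,273],[612,273]])/2.6+[140,110]
print('block hatch',((np.array([back('scene',b,.1065) for b in B]).mean(0)-P[:2])@R))
from rig import env
print(env.close_job())"
```

```text
t 10.95 hatch mm [   1.5 -193.5] z 51.9 yaw_y-hatch 0.04 tilt [ 0.0044 -0.0022] F [-3.69  8.19 28.64] grip 0.2 q [-41.7  33.9  90.6   0.1  55.3 -31.6]
flap angle [0.34408995] [-2.8  1.4  0.2 -2.2]
block hatch [0.01966329 0.26133649]
the job is handed in; nothing more can be done
None
```

I slid the block off the flap on to the shelf with the half-closed fingertips. I then pressed the paddle down to its rubber stop with the fingers shut and handed the job in at about 11 s while holding it there.

- **Block:** it lies flat and clear of the flap, measured at hatch x ≈ 20 mm, y ≈ 261 mm, well inside the limits.
- **Lever:** the fingers press with a steady 28.6 N upward reaction, plus about 9 N sideways. The fingertips are about 35 mm above the bench (34 mm expected at the stop). The axle looks seated in its saddles.
- **Flap:** the last picture shows it raised on the lever's nose, with the arm well away from it. A rough fit to that picture gave about 0.34 rad, with errors of up to 3 pixels. That is just above the 0.33 needed and below the expected 0.39. I put more weight on the paddle height and the force jump at the stop, which point to the full opening.
- **Other things:** everything visible in the last picture was where it started. I did not measure those positions or the axle's.

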